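# Check a power bank for swelling with a bench caliper

## Robot

A 6-joint arm with a two-finger parallel gripper is mounted at the origin on the work surface. World frame = base frame: x ahead of the robot, y to its left, z up, the work surface at z = 0. Lengths are in mm, angles in rad, forces in N, time in s.
With the tool pointing down it reaches from about 400 to 925 mm from the base axis. Payload 12.5 kg.
Tool frame: the origin (TCP) lies at the very end of the fingers, on their centre line; the grasp point (between the pads) lies 19 mm behind it; z points along the fingers, y is the direction in which the jaws open and shut (so a half turn about z gives the same grasp; the last joint's range is limited). The gripper opens to 95 mm and grips with 3 to 60 N. Pads are 20 mm wide; open, the fingers measure 119 mm over their backs; the gripper's body (75 mm by 180 mm) begins 59 mm behind the grasp point.
Start: joints at [-1.373, 0.491, 1.559, -0, 1.092, -0.106], TCP at [186.991, -596.394, 177.861] pointing down, gripper open.
Joint ranges: [-3.1, 3.1], [-0.84, 2.19], [0.05, 2.79], [-1.13, 4.28], [0.06, 2.93], [-2.69, 2.69]. Speed limits (rad/s): [2.22, 2.22, 2.79, 3.14, 3.14, 3.14].

## Interface

Orientations are given as [roll, pitch, yaw] about the fixed x, y, z axes, in that order (R = Rz(yaw) Ry(pitch) Rx(roll)).
In Python, from cell import env gives the robot as it stands. The module is installed in compiled form; this text tells all that it offers.
- The arm moves only by the tool arm_command, never from a script. Its argument "deltas" is a list that holds one entry, the list of rows, each a list of 5 numbers: the closure, from 0 (fully open) to 1 (shut), then the shift along the world's x, y, z as a fraction of full scale, then the turn about the world's z as a fraction of full scale. In form: [[[grip, dx, dy, dz, twist], ...]]. A call has 1 to 12 rows; each row shifts and turns the pose as measured when the row begins; what a row does not reach is not made up. Full scale, the value 1, is 100 mm for a shift and pi/4 rad for a turn. A row lasts 1/12 s, in which the tool goes at most 41.7 mm and 7.16 degrees, less where a joint would pass 70% of its speed; a pose out of reach is approached as far as the arm can. A call with a number of a shift or a turn outside -1 to 1 is refused whole. A call with a gripper value outside its range is refused whole. The fingers move at their own pace and stop on an object; the grip force is fixed at half the most. Time passes only in rows, so rows that do not move let the fingers close. It gives the time, the measured TCP pose, the force and the opening at its end, in the units of the state.
- env.state(): the state, without advancing time (a new reading comes with each control period).
- env.read_camera(name): name is "scene" or "top" or "wrist"; returns a dict with "frame" (384x512x3 uint8, red, green, blue), "fx", "fy", "cx", "cy" (pixels), "R" (3x3) and "t" (3): a world point X has camera coordinates R X + t; the wrist camera has in their place "tool_from_camera" (4x4, takes a point from camera to tool coordinates, whose origin is the TCP and whose axes are the flange's). Camera axes: x right, y down, z forward; pixel columns grow to the right and rows downward; lengths in mm; the calibration is good to about 2 mm. A picture is of the moment at which its call begins: read the wrist's pose just before it. There is no depth.
- env.job_done(): hands the job in, once; it reports no verdict.
The state is a dict: "t": time; "joints": joint angles; "qvel": joint speeds; "tau": joint torques, N m; "eef_pos": TCP position; "tcp_rot": TCP orientation; "ft_force": force on the tool from outside, world axes, zero at the start; "moment": the same for the moment, N m; "opening": opening from 0.0 (shut) to 1.0 (fully open).
Only numpy, scipy, OpenCV 4.12 (cv2) and the standard library are available. Lean on these libraries where they do the work, as an engineer would, in place of code of your own. Each camera call takes 0.05 s, during which the arm holds its last target.

## Task

Stand the flat rectangular power bank upright on the bed of the bench caliper, its two broad faces towards the jaws, and let go of it. Then slide the moving jaw onto it until it is pressed flat between both jaws with a light force of about 6 newtons, held for a second, without cocking the jaw or squeezing hard. Leave it standing there with both jaws still touching it, and leave the other devices (round power bank, charger, phones) where they are.

Things in the scene. Friction and masses are not known exactly. Their poses are not given: they have to be found in the camera images.
- power_bank: Flat rectangular power bank, plain aluminium case with a white top end, about 0.2 kg, standing upright on the bench: 50 mm wide (x), 78 mm tall (z), and 28 mm thick (y) if sound; its back cover, the +y face, may be swollen outwards, rigidly, by up to 12 mm, a different and unknown amount each time. Origin: underside, 14 mm inside the flat -y face. Broad faces (50 x 78 mm) look along +-y.
- caliper: Bench caliper, fixed to the table: steel plate 140 (x) x 270 (y) x 14 mm, origin at the centre of its underside; the bed is the plate's top, z = 14 mm. The beam runs along y at x = +24 to +46 mm, 16 mm above the bed; the part stands on the bed in front of it, centred about x = -22 mm. Fixed jaw at the -y end; the moving jaw closes towards -y.
- anvil: Fixed jaw. Origin: on the line of its measuring face at caliper x = 0, on the bed. The flat face looks along the caliper's +y, lies at caliper y = -75 mm, spans caliper x -65 to +17 mm and reaches 34.5 mm above the bed; the jaw is 14 mm thick.
- sliding_jaw: Moving jaw and carriage. Origin: on the beam's centre line (caliper x = +35 mm), at bed height, below the thumb post. The blade's flat face looks along its -y, 35 mm from the origin, spans its x -100 to -18 mm and reaches 34.5 mm above the bed; blade 14 mm thick. Carriage 36 (x) x 70 (y) mm, top 27.5 mm above the bed.
- thumb_post (a point): Centre of the top end of the thumb post: an upright round steel post, 16 mm diameter, on the moving jaw's carriage, standing from 27.5 to 68 mm above the bed. Push or pinch it to slide the jaw; it stands on the jaw's cocking axis.
- jaw_opening (a joint): Opening between the two jaw faces in m: 0 = jaws shut on each other, 0.11 = fully open; grows as the jaw moves along the caliper's +y. Friction of the slide is about 2.5 N and holds the jaw where it is left.
- jaw_tilt (a joint): Cocking of the moving jaw about the vertical through the thumb post, in rad, 0 = square to the beam, positive anticlockwise from above. The slide's play is springy (15 N m/rad) and returns to 0: pressing 10 N on a part 57 mm from the beam's centre line cocks it by about 0.04 rad.
- round_bank: Round power bank, aluminium cylinder, 40 mm diameter, 72 mm tall, upright, a bystander. Origin: centre of its underside.
- charger: Square white charger, 52 x 52 x 42 mm tall, a bystander. Origin: centre of its underside.
- phone_a: Phone lying flat, 138 (x) x 67 (y) x 9 mm, a bystander. Origin: centre of its underside.
- phone_b: Phone lying flat, 138 (x) x 67 (y) x 9 mm, a bystander. Origin: centre of its underside.

How it is judged:
By the outcome, as a careful person would: the job done as asked, in the order asked, and still so for the second after the job is handed in, with the robot touching nothing.
It also fails if it takes over 62 s, if anything falls off the work surface, if the arm or the gripper's body presses on something with over 40 N, if the wrist force passes 120 N, or if a joint passes its speed limit or range.

## Working session

There is one attempt and no reset: what is moved stays moved. The work goes in short steps, Python scripts to look and compute and a tool call to move; the robot and the scene stay as the last step left them, time stands still between calls to the robot, and variables do not carry over. Pictures are saved under pics/ and viewed, and the job is handed in when it is done.

Besides the shell and the picture viewer there is one more tool, called after "Request:" by a JSON object that holds its "method" and its "body". arm_command: Moves the arm, as the interface text tells. Its arguments: {"type":"object","properties":{"deltas":{"type":"array","items":{"type":"array","items":{"type":"array","items":{"type":"number","minimum":-1,"maximum":1}}}}},"required":["deltas"]}

```bash
mkdir -p pics; python3 - <<'E'
from cell import env
import cv2
s=env.state(); print({k:(v if not hasattr(v,'round') else v) for k,v in s.items()})
for n in ["scene","top","wrist"]:
    c=env.read_camera(n); cv2.imwrite(f"pics/{n}0.png",c["frame"][:,:,::-1])
    print(n,{k:(v.tolist() if hasattr(v,'tolist') else v) for k,v in c.items() if k!="frame"})
E
```

```text
{'t': 0.0, 'joints': array([-1.37267336e+00,  4.91566223e-01,  1.55948780e+00, -1.37907803e-05,
        1.09171197e+00, -1.05583630e-01]), 'qvel': array([ 2.44204257e-03, -5.84065240e-04,  2.30713424e-03,  7.36635690e-05,
        6.39119808e-05,  6.52444244e-04]), 'tau': array([ 1.03296403e-03, -6.12642646e+01, -2.58178389e+01,  6.93424302e-02,
        4.82956390e-02, -9.95629443e-05]), 'eef_pos': array([ 186.87855556, -596.08266054,  177.24443407]), 'tcp_rot': array([-3.14042455e+00, -1.11493277e-04,  3.03712894e-01]), 'ft_force': array([ 0.06872273,  0.5470649 , -0.37686511]), 'moment': array([ 0.03136786,  0.0011251 , -0.00506377]), 'opening': 1.0032407166611756}
scene {'fx': 455.6272403571111, 'fy': 455.6272403571111, 'cx': 249.87721691129732, 'cy': 189.52253542846088, 'R': [[0.037083856309882694, 0.9993108827235472, -0.0015960173786386527], [0.6525081708868673, -0.025423791093950092, -0.7573550803766265], [-0.7568737507187462, 0.027044232595807308, -0.6530013284490631]], 't': [-42.09551834057525, -292.6687547469653, 1685.9661136751345]}
top {'fx': 466.9059961289175, 'fy': 466.9059961289175, 'cx': 257.8930996215117, 'cy': 187.45370554251613, 'R': [[0.02648793351558615, -0.999302353161385, -0.02632862214762565], [-0.9948342001382023, -0.02376928374776176, -0.0986911109751111], [0.09799644694302541, 0.028806737341062153, -0.9947697564111537]], 't': [20.121696733952408, 561.4170799400722, 1185.948382421779]}
wrist {'fx': 305.2790746084197, 'fy': 305.2790746084197, 'cx': 254.0634264618982, 'cy': 198.90111654142075, 'tool_from_camera': [[-0.0005811238251682081, -0.9655774963297361, -0.2601148993746754, 73.76493160144082], [0.9999997309075802, -0.0006775865550123808, 0.00028117828205533686, 0.43479537977930693], [-0.00044774978018392034, -0.2601146659803291, 0.9655776302618426, -207.56185589749666], [0.0, 0.0, 0.0, 1.0]]}
```

View pics/scene0.png

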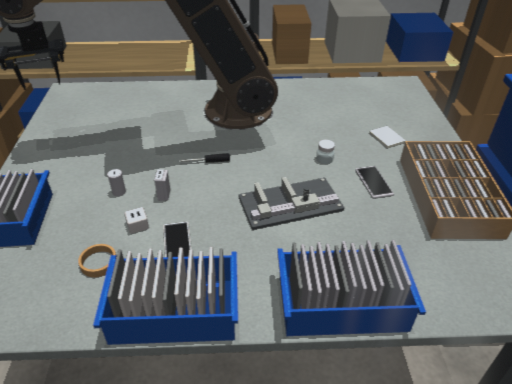

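View pics/top0.png

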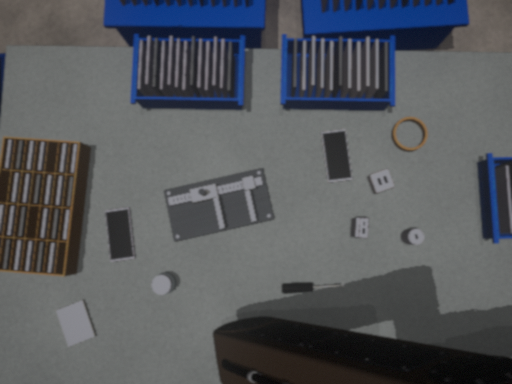

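View pics/wrist0.png

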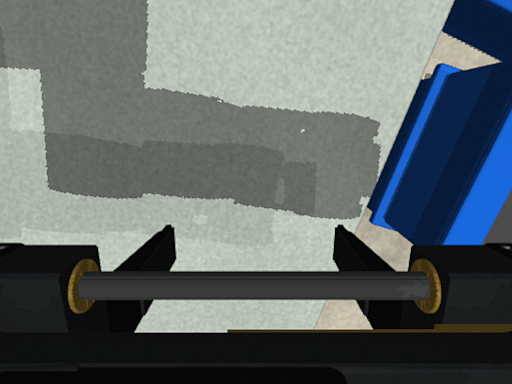

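```bash
python3 - <<'E'
import cv2,numpy as np
a=cv2.imread("pics/top0.png");b=cv2.imread("pics/scene0.png")
c1=cv2.resize(a[160:250,155:285],None,fx=6,fy=6,interpolation=cv2.INTER_CUBIC)
cv2.imwrite("pics/c1.png",c1)
p=cv2.resize(a[160:250,340:440],(400,360),interpolation=cv2.INTER_CUBIC)
q=cv2.resize(b[155:245,100:200],(400,360),interpolation=cv2.INTER_CUBIC)
cv2.imwrite("pics/c2.png",np.hstack([p,q]))
cv2.imwrite("pics/c3.png",cv2.resize(b[165:235,230:350],None,fx=6,fy=6,interpolation=cv2.INTER_CUBIC))
E
```

```text
(no output)
```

View pics/c1.png

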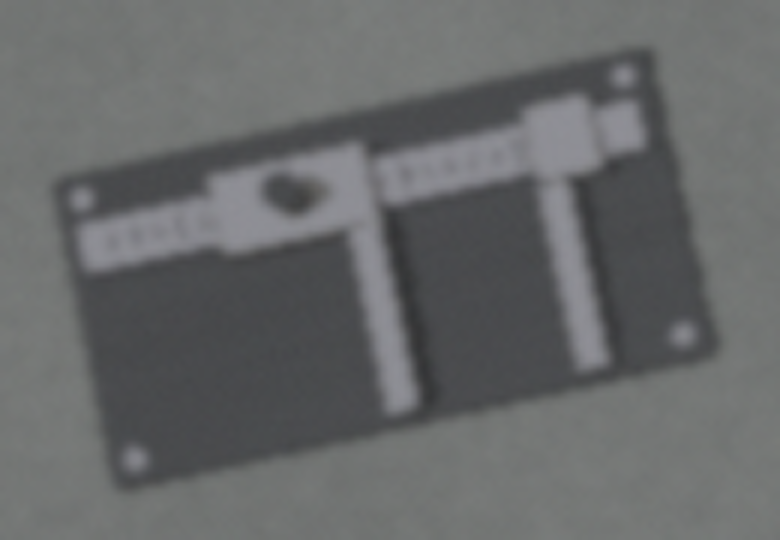

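View pics/c2.png

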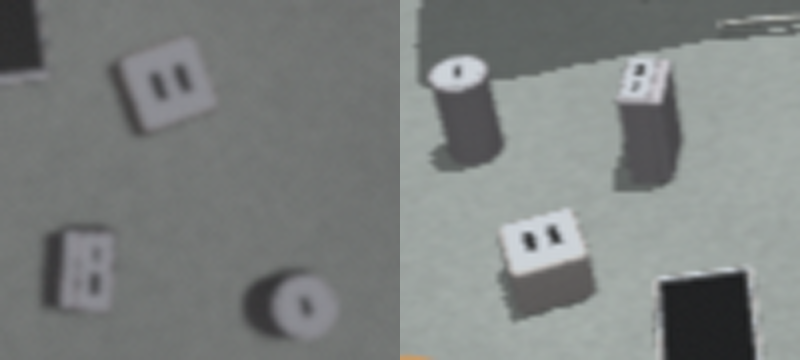

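View pics/c3.png

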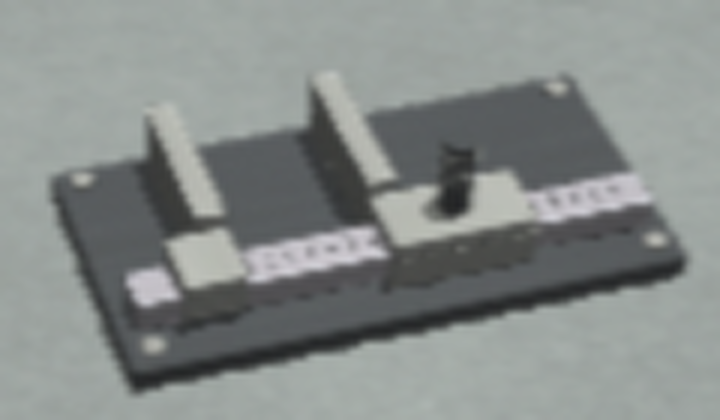

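```bash
cat > h.py <<'E'
import numpy as np,cv2
from scipy.spatial.transform import Rotation as Ro
def ray(c,u,v,st=None):
    d=np.array([(u-c["cx"])/c["fx"],(v-c["cy"])/c["fy"],1.])
    if "R" in c:
        R=np.array(c["R"]);t=np.array(c["t"]);return -R.T@t,R.T@d
    T=np.array(c["tool_from_camera"]);Rt=Ro.from_euler('xyz',st["tcp_rot"]).as_matrix()
    return Rt@T[:3,3]+st["eef_pos"], Rt@T[:3,:3]@d
def onz(c,u,v,z,st=None):
    o,d=ray(c,u,v,st);return o+d*(z-o[2])/d[2]
def proj(c,X,st=None):
    X=np.asarray(X,float)
    if "R" in c: p=np.array(c["R"])@X+np.array(c["t"])
    else:
        T=np.array(c["tool_from_camera"]);Rt=Ro.from_euler('xyz',st["tcp_rot"]).as_matrix()
        p=T[:3,:3].T@(Rt.T@(X-st["eef_pos"])-T[:3,3])
    return np.array([c["fx"]*p[0]/p[2]+c["cx"],c["fy"]*p[1]/p[2]+c["cy"]])
E
python3 - <<'E'
from h import *
from cell import env
c=env.read_camera("top")
f=lambda x,y:(155+x/6-.4,160+y/6-.4)
P={}
for n,(x,y,z) in dict(tl=(58,185,14),tr=(652,52,14),br=(718,352,14),bl=(122,488,14),post=(285,190,70)).items():
    P[n]=onz(c,*f(x,y),z);print(n,P[n].round(1))
ctr=(P['tl']+P['tr']+P['br']+P['bl'])/4
print("ctr",ctr, np.linalg.norm(P['tl']-P['tr']),np.linalg.norm(P['tl']-P['bl']))
for a,b in(('tr','tl'),('br','bl')):
    d=P[a and b]-P[a];print(np.arctan2(-d[0],d[1]))
for n,(x,y) in dict(anvil=(585,262),jaw=(385,310),).items(): pass
# jaw faces top z=48.5 : anvil measuring face = left edge top; jaw face = right edge
for n,(x,y) in dict(an1=(543,180),an2=(580,370),j1=(378,230),j2=(418,408)).items(): print(n,onz(c,*f(x,y),48.5).round(1))
g=lambda x,y:(340+x/4-.4,160+y/4-.4)
for n,(x,y) in dict(b1=(66,232),b2=(113,232),b3=(110,311),b4=(60,308)).items(): print(n,onz(c,*g(x,y),78).round(1))
E
```

```text
tl [548.3 281.9  14. ]
tr [613.3  21.8  14. ]
br [482.3 -10.2  14. ]
bl [416.6 247.7  14. ]
post [543.6 173.2  70. ]
ctr [515.13075456 135.30543236  14.        ] 268.08078194000063 136.09075066268204
0.24510002496563563
0.24962152966517565
an1 [552.4  66.2  48.5]
an2 [472.1  48.2  48.5]
j1 [529.3 136.   48.5]
j2 [454.3 116.3  48.5]
b1 [ 487.  -211.1   78. ]
b2 [ 487.7 -239.8   78. ]
b3 [ 439.3 -238.2   78. ]
b4 [ 440.4 -207.7   78. ]
```

Request:
{"method": "arm_command", "body": {"deltas": [[[0,0.23,0.3,0,0.135],[0,0.23,0.3,0,0.135],[0,0.23,0.3,0,0.135],[0,0.23,0.3,0,0.135],[0,0.23,0.3,0,0.135],[0,0.23,0.3,0,0.135],[0,0.23,0.3,0,0.135],[0,0.23,0.3,0,0.135],[0,0.23,0.3,0,0.135],[0,0.23,0.3,0,0.135],[0,0.23,0.3,0,0.135],[0,0.23,0.3,0,0.135]]]}}

```text
t: 1.2
eef_pos: [466.7, -223.4, 175.6]
tcp_rot: [-3.141, 0.001, 1.623]
ft_force: [1.1, -0.9, 0.8]
opening: 0.997
```

Request:
{"method": "arm_command", "body": {"deltas": [[[0,0,-0.15,0,-0.06],[0,0,0,0,0],[0,0,0,0,0]]]}}

```text
t: 1.45
eef_pos: [471.3, -230.3, 175.4]
tcp_rot: [-3.141, -0.001, 1.593]
ft_force: [-0.6, -0.5, -0.4]
opening: 1.003
```

```bash
python3 - <<'E'
from h import *
from cell import env
s=env.state();c=env.read_camera("wrist");cv2.imwrite("pics/w1.png",c["frame"][:,:,::-1])
print(s["eef_pos"],s["tcp_rot"],s["qvel"].round(3),s["ft_force"])
im=c["frame"][:,:,::-1]
cv2.imwrite("pics/w1z.png",cv2.resize(im[120:290,160:350],None,fx=3.5,fy=3.5,interpolation=cv2.INTER_CUBIC))
E
```

```text
[ 471.33751173 -230.32601902  175.43019561] [-3.14113755e+00 -6.16064515e-04  1.59336651e+00] [-0.002  0.011 -0.014 -0.012 -0.002  0.014] [-0.5972714  -0.45142084 -0.43286636]
```

View pics/w1.png

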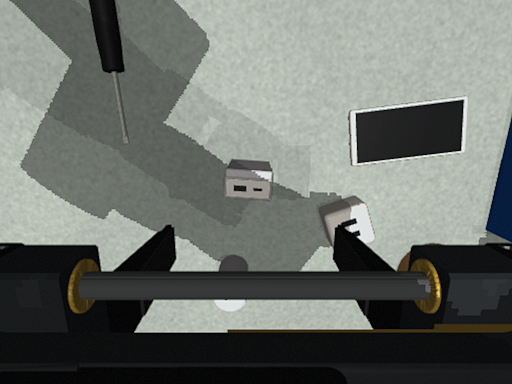

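View pics/w1z.png

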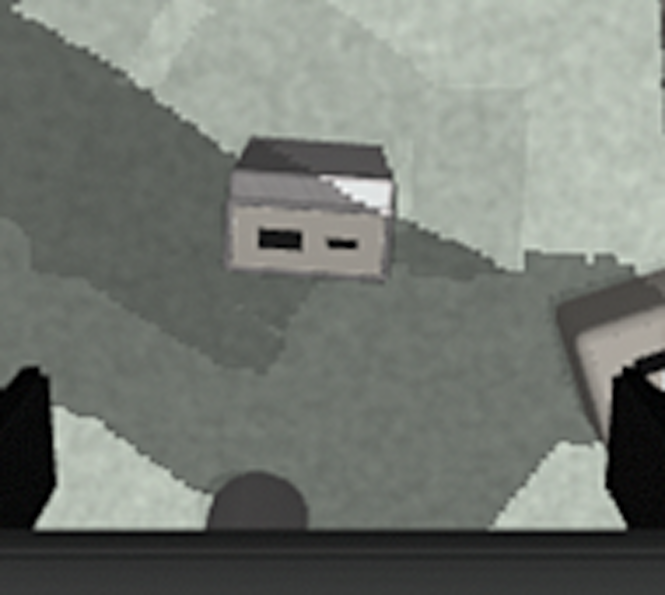

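```bash
python3 - <<'E'
from h import *
from cell import env
s=env.state();c=env.read_camera("wrist")
f=lambda x,y:(160+x/3.5-.36,120+y/3.5-.36)
for n,(x,y,z) in dict(tl=(231,204,78),tr=(392,211,78),br=(385,281,78),bl=(228,270,78),footl=(253,137,0),footr=(384,147,0),ridl=(236,170,60),ridr=(392,182,60)).items(): print(n,onz(c,*f(x,y),z,s).round(1))
for n,(x,y) in dict(a=(558,308),b=(606,440),b2=(580,335),b3=(606,415)).items(): print(n,onz(c,*f(x,y),42,s).round(1),onz(c,*f(x,y),0,s).round(1))
E
```

```text
tl [ 442.7 -218.8   78. ]
tr [ 489.5 -219.9   78. ]
br [ 488.2 -241.    78. ]
bl [ 441.8 -238.6   78. ]
footl [ 443.6 -209.7    0. ]
footr [ 490.7 -212.3    0. ]
ridl [ 442.6 -211.8   60. ]
ridr [ 490.3 -214.5   60. ]
a [ 548.2 -258.9   42. ] [ 557.8 -271.3    0. ]
b [ 568.4 -306.    42. ] [ 580.4 -324.2    0. ]
b2 [ 556.3 -268.2   42. ] [ 566.9 -281.7    0. ]
b3 [ 567.6 -296.7   42. ] [ 579.5 -313.8    0. ]
```

Request:
{"method": "arm_command", "body": {"deltas": [[[0,0,-0.3,-0.05,-0.015],[0,-0.04,-0.3,-0.1,-0.015],[0,0,-0.05,-0.05,0],[0,0,0,0,0],[0,0,0,0,0]]]}}

```text
t: 1.97
eef_pos: [463.2, -301.1, 155.1]
tcp_rot: [-3.141, -0.001, 1.56]
ft_force: [0.3, 0.0, 1.1]
opening: 1.0
```

```bash
python3 - <<'E'
from h import *
from cell import env
s=env.state();c=env.read_camera("wrist");cv2.imwrite("pics/w2.png",c["frame"][:,:,::-1])
np.save("s2.npy",s,allow_pickle=True)
print(s["eef_pos"],s["tcp_rot"],s["qvel"].round(3),s["ft_force"])
im=c["frame"][:,:,::-1]
u,v=proj(c,[466,-225,78],s);print(u,v)
x,y=int(u)-60,int(v)-60
print(x,y)
cv2.imwrite("pics/w2z.png",cv2.resize(im[max(y,0):y+120,x:x+120],None,fx=5,fy=5,interpolation=cv2.INTER_CUBIC))
E
```

```text
[ 463.21481829 -301.14785724  155.14484543] [-3.14122061e+00 -5.63082435e-04  1.56035052e+00] [-0.022  0.004  0.01   0.004 -0.001  0.002] [3.15053297e-01 6.27803982e-04 1.06672257e+00]
255.38560889334636 112.76757205767215
195 52
```

View pics/w2z.png

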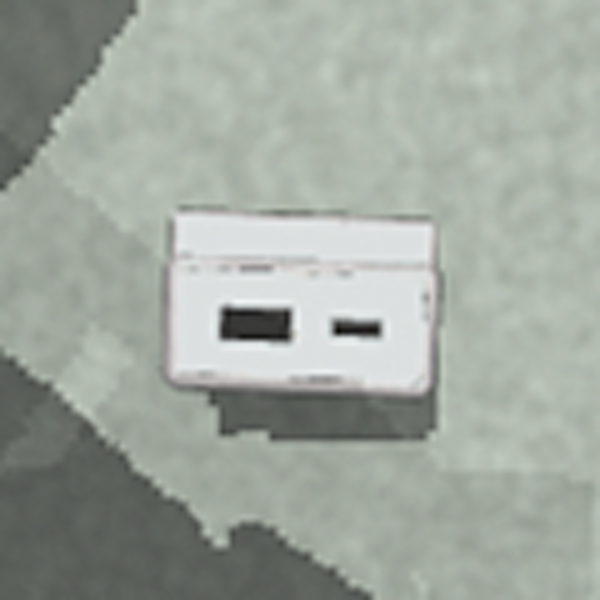

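```bash
python3 - <<'E'
from h import *
from cell import env
s=np.load("s2.npy",allow_pickle=True).item();c=env.read_camera("wrist")
f=lambda x,y:(195+x/5-.4,52+y/5-.4)
for n,(x,y,z) in dict(tl=(168,258,78),tr=(437,268,78),br=(432,392,78),bl=(168,382,78),ll=(172,210,78),lr=(436,218,78),ll6=(172,210,60),lr6=(436,218,60)).items(): print(n,onz(c,*f(x,y),z,s).round(1))
E
```

```text
tl [ 441.9 -216.5   78. ]
tr [ 489.8 -218.8   78. ]
br [ 489.2 -240.4   78. ]
bl [ 441.2 -238.1   78. ]
ll [ 442.8 -208.4   78. ]
lr [ 489.5 -210.3   78. ]
ll6 [ 441.4 -207.2   60. ]
lr6 [ 491.1 -209.1   60. ]
```

Request:
{"method": "arm_command", "body": {"deltas": [[[0,0.01,0.3,0,-0.02],[0,0.01,0.3,0,-0.02],[0,0,0.1,-0.15,0],[0,0,0,-0.2,0],[0,0,0,-0.1,0],[0,0,0,0,0],[0,0,0,0,0]]]}}

```text
t: 2.65
eef_pos: [466.2, -223.0, 113.2]
tcp_rot: [3.136, 0.002, 1.532]
ft_force: [0.9, -1.0, -0.2]
opening: 1.002
```

Request:
{"method": "arm_command", "body": {"deltas": [[[0,0,-0.02,-0.15,0],[0,0,-0.01,-0.2,0],[0,0,0,-0.2,0],[0,0,0,-0.1,0],[0,0,0,-0.04,0],[0,0,0,0,0],[0,0,0,0,0]]]}}

```text
t: 3.23
eef_pos: [469.3, -226.8, 48.4]
tcp_rot: [3.128, 0.007, 1.534]
ft_force: [-0.6, -0.1, -0.5]
opening: 1.0
```

```bash
python3 - <<'E'
from h import *
from cell import env
s=env.state();c=env.read_camera("wrist");cv2.imwrite("pics/w3.png",c["frame"][:,:,::-1])
print(s["eef_pos"],s["tcp_rot"],s["ft_force"])
E
```

```text
[ 469.32477581 -226.81697427   48.37238744] [3.127916   0.00712771 1.53363745] [-0.58796758 -0.07034192 -0.54556676]
```

View pics/w3.png

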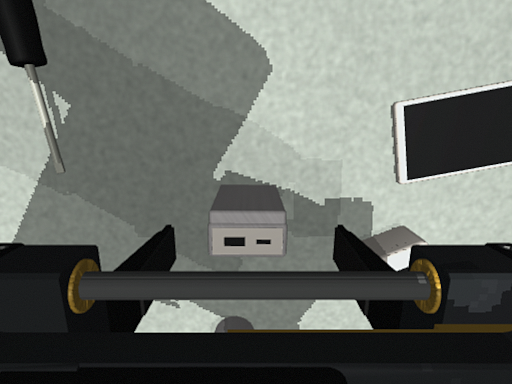

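Request:
{"method": "arm_command", "body": {"deltas": [[[0,-0.035,0,-0.05,0],[0,0,0,0,0],[0,0,0,0,0],[0,0,0,0,0]]]}}

```text
t: 3.62
eef_pos: [466.4, -227.5, 45.4]
tcp_rot: [3.124, 0.009, 1.534]
ft_force: [-0.7, -0.2, -0.5]
opening: 1.001
```

Request:
{"method": "arm_command", "body": {"deltas": [[[1,0,0,0,0],[1,0,0,0,0],[1,0,0,0,0],[1,0,0,0,0],[1,0,0,0,0],[1,0,0,0,0]]]}}

```text
t: 4.12
eef_pos: [466.7, -227.6, 46.0]
tcp_rot: [3.124, 0.01, 1.534]
ft_force: [-0.4, 0.3, 0.4]
opening: 0.638
```

Request:
{"method": "arm_command", "body": {"deltas": [[[1,0,0,0,0],[1,0,0,0,0],[1,0,0,0,0],[1,0,0,0,0]]]}}

```text
t: 4.45
eef_pos: [466.7, -227.6, 45.9]
tcp_rot: [3.124, 0.01, 1.534]
ft_force: [0.4, 0.6, -0.0]
opening: 0.355
```

```bash
python3 - <<'E'
from h import *
from cell import env
s=env.state();c=env.read_camera("wrist");cv2.imwrite("pics/w4.png",c["frame"][:,:,::-1])
print(s["eef_pos"],s["tcp_rot"],s["ft_force"],s["opening"])
E
```

```text
[ 466.70679673 -227.61549569   45.91980127] [3.12375433 0.00960562 1.53357988] [ 0.39814137  0.58205747 -0.00433987] 0.354839825493356
```

View pics/w4.png

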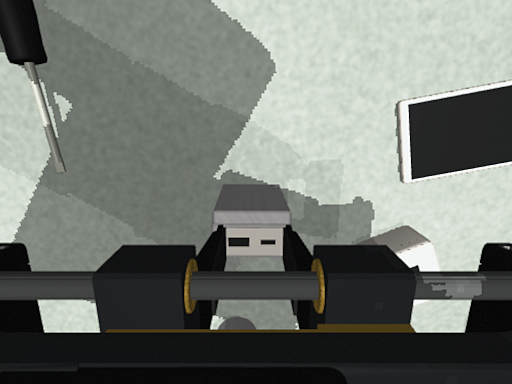

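Request:
{"method": "arm_command", "body": {"deltas": [[[1,0,0,0,0],[1,0,0,0,0]]]}}

```text
t: 4.67
eef_pos: [466.7, -227.6, 45.9]
tcp_rot: [3.124, 0.01, 1.534]
ft_force: [0.2, -0.6, 0.1]
opening: 0.17
```

```bash
python3 - <<'E'
from h import *
from cell import env
s=env.state();c=env.read_camera("wrist");cv2.imwrite("pics/w5.png",c["frame"][:,:,::-1])
print(s["eef_pos"],s["tcp_rot"],s["ft_force"],s["opening"])
E
```

```text
[ 466.69751576 -227.63537425   45.90043   ] [3.12378849 0.00962618 1.53361446] [ 0.18487649 -0.64202884  0.05952631] 0.1704470840787922
```

View pics/w5.png

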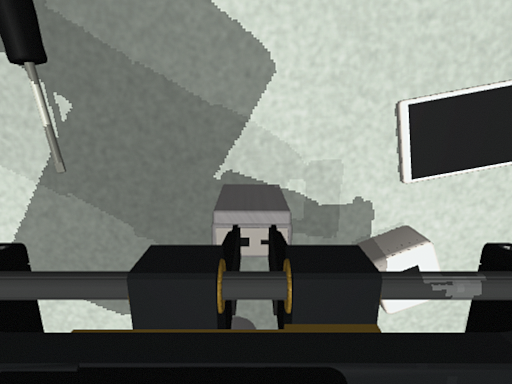

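```bash
python3 - <<'E'
from h import *
from cell import env
s=env.state();c=env.read_camera("scene")
im=c["frame"][:,:,::-1].copy()
for z in (46,86):
    print(z,proj(c,s["eef_pos"]*[1,1,0]+[0,0,z]))
u,v=map(int,proj(c,s["eef_pos"]))
print(u,v)
cv2.imwrite("pics/s5.png",cv2.resize(im[v-70:v+30,u-60:u+60],None,fx=6,fy=6,interpolation=cv2.INTER_CUBIC))
E
```

```text
46 [161.20645679 183.48027023]
86 [159.36047254 172.49122324]
161 183
```

View pics/s5.png

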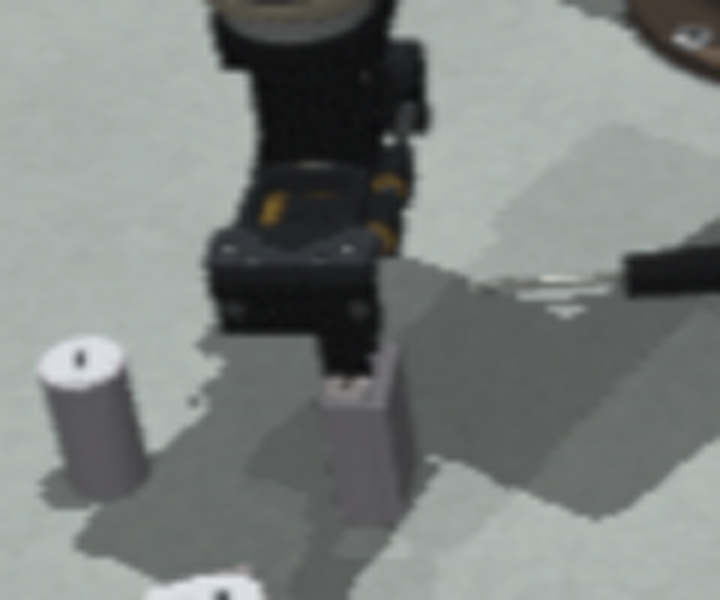

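Request:
{"method": "arm_command", "body": {"deltas": [[[0,0,0,0,0],[0,0,0,0,0],[0,0,0,0,0],[0,0,0,0,0],[0,0,0,0,0],[0,0,0,0,0],[0,0,0,0,0],[0,0,0,0,0],[0,0,0,0,0],[0,0,0,0,0],[0,0,0,0,0]]]}}

```text
t: 5.68
eef_pos: [466.7, -227.6, 45.9]
tcp_rot: [3.124, 0.01, 1.534]
ft_force: [0.8, -1.4, 0.2]
opening: 0.804
```

Request:
{"method": "arm_command", "body": {"deltas": [[[0,-0.01,0,-0.1,0],[0,0,0,-0.1,0],[0,0,0,-0.1,0],[0,0,0,-0.04,0],[0,0,0,0,0],[0,0,0,0,0]]]}}

```text
t: 6.18
eef_pos: [465.8, -227.6, 9.4]
tcp_rot: [3.124, 0.01, 1.534]
ft_force: [-0.6, 0.4, 0.3]
opening: 1.0
```

```bash
python3 - <<'E'
from h import *
from cell import env
s=env.state()
print(s["eef_pos"],s["tcp_rot"],s["ft_force"],s["opening"])
for n in("wrist","scene"):
    c=env.read_camera(n);im=c["frame"][:,:,::-1]
    if n=="scene": im=cv2.resize(im[110:220,100:220],None,fx=4.3,fy=4.3,interpolation=cv2.INTER_CUBIC)
    else: im=cv2.resize(im[150:300,130:380],None,fx=2.5,fy=2.5,interpolation=cv2.INTER_CUBIC)
    cv2.imwrite(f"pics/{n}6.png",im)
E
```

```text
[ 465.7910341  -227.63787413    9.418584  ] [3.12380105 0.00959046 1.53359048] [-0.57455633  0.42315738  0.34616757] 1.0001008928427664
```

View pics/wrist6.png

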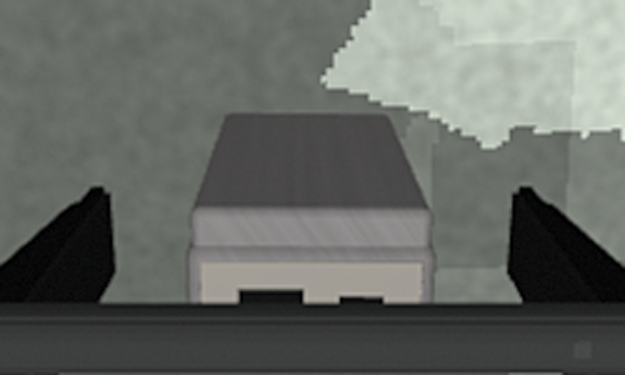

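View pics/scene6.png

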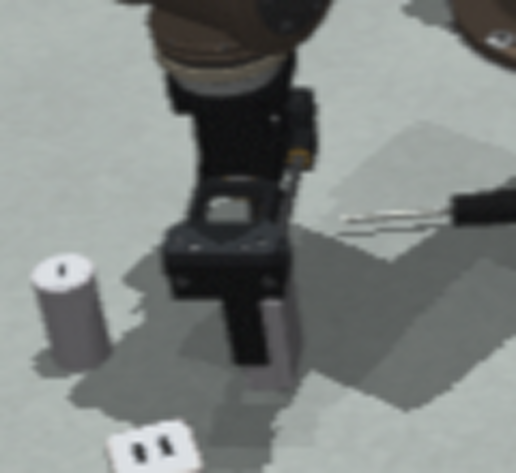

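```bash
python3 - <<'E'
from h import *
from cell import env
c=env.read_camera("scene")
for x in (513,525):
  for z in (0,10,30,48): print(x,z,proj(c,[x,-227,z]).round(1))
print(proj(c,[490,-240,0]),proj(c,[490,-212,0]))
E
```

```text
513 0 [161.7 206.4]
513 10 [161.3 203.8]
513 30 [160.3 198.5]
513 48 [159.5 193.7]
525 0 [161.2 209.3]
525 10 [160.8 206.7]
525 30 [159.9 201.4]
525 48 [159.  196.6]
[158.04233392 201.06877325] [167.83205345 200.81438355]
```

Request:
{"method": "arm_command", "body": {"deltas": [[[1,0,0,0,0],[1,0,0,0,0],[1,0,0,0,0],[1,0,0,0,0],[1,0,0,0,0],[1,0,0,0,0],[1,0,0,0,0],[1,0,0,0,0],[1,0,0,0,0],[1,0,0,0,0],[1,0,0,0,0]]]}}

```text
t: 7.25
eef_pos: [466.6, -228.2, 11.5]
tcp_rot: [3.121, 0.011, 1.534]
ft_force: [-0.7, -0.3, 1.0]
opening: 0.53
```

Request:
{"method": "arm_command", "body": {"deltas": [[[1,0,0,0.05,0],[1,0,0,0.15,0],[1,0,0,0.25,0],[1,0,0,0.25,0],[1,0,0,0.15,0],[1,0,0.1,0.05,0.05],[1,0.02,0.2,0.02,0.08],[1,0.02,0.25,0,0.08],[1,0.02,0.25,0,0.08],[1,0,0.2,0,0.04],[1,0,0.1,0,0],[1,0,0,0,0]]]}}

```text
t: 8.25
eef_pos: [468.9, -109.9, 106.3]
tcp_rot: [3.125, 0.008, 1.814]
ft_force: [0.3, -0.3, -1.4]
opening: 0.527
```

```bash
python3 - <<'E'
from h import *
from cell import env
s=env.state()
print(s["eef_pos"],s["tcp_rot"],s["qvel"].round(3),s["ft_force"],s["opening"])
c=env.read_camera("wrist");cv2.imwrite("pics/w7.png",c["frame"][:,:,::-1])
np.save("s7.npy",s,allow_pickle=True)
E
```

```text
[ 468.93154739 -109.91749993  106.32052219] [3.12539892 0.00827895 1.8139456 ] [ 0.007  0.003  0.007 -0.003 -0.006 -0.036] [ 0.3290836  -0.25792342 -1.38692918] 0.5274270997403269
```

View pics/w7.png

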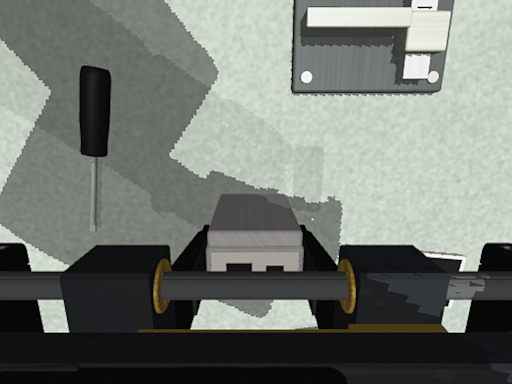

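Request:
{"method": "arm_command", "body": {"deltas": [[[1,0.05,0.1,0.02,0],[1,0.1,0.25,0.05,0],[1,0.1,0.25,0.05,0],[1,0.05,0.2,0.02,0],[1,0,0.1,0,0],[1,0,0,0,0],[1,0,0,0,0]]]}}

```text
t: 8.88
eef_pos: [500.5, -22.9, 119.2]
tcp_rot: [3.127, 0.009, 1.806]
ft_force: [-0.6, 1.0, -1.9]
opening: 0.528
```

```bash
python3 - <<'E'
from h import *
from cell import env
s=env.state()
print(s["eef_pos"],s["tcp_rot"],s["qvel"].round(3),s["ft_force"],s["opening"])
c=env.read_camera("wrist");cv2.imwrite("pics/w8.png",c["frame"][:,:,::-1])
np.save("s8.npy",s,allow_pickle=True)
im=c["frame"][:,:,::-1]
cv2.imwrite("pics/w8z.png",cv2.resize(im[0:240,110:430],None,fx=2.5,fy=2.5,interpolation=cv2.INTER_CUBIC))
E
```

```text
[500.54777387 -22.87701943 119.18243313] [3.12687652 0.00876353 1.80646696] [-0.002  0.005  0.005  0.    -0.002 -0.001] [-0.56772587  0.97950572 -1.89933533] 0.5280056177847173
```

View pics/w8.png

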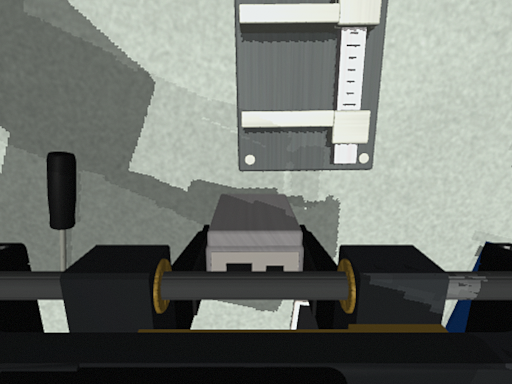

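View pics/w8z.png

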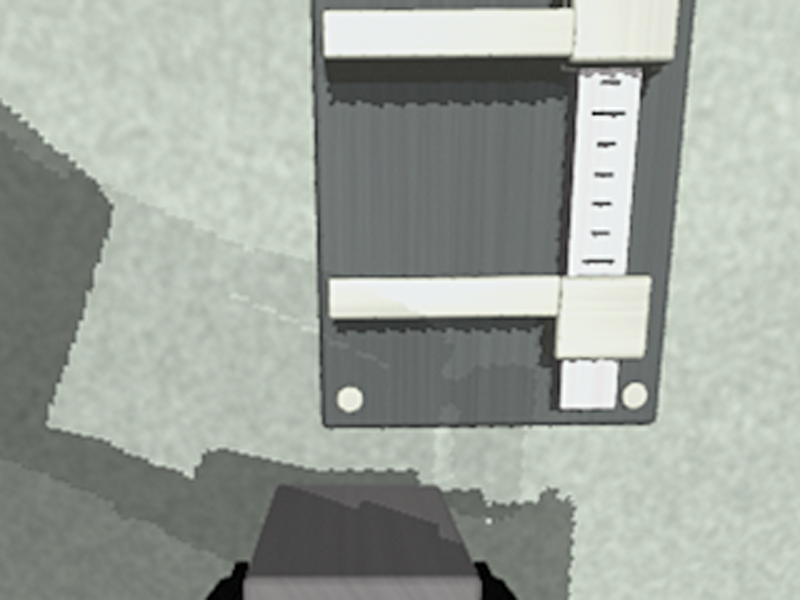

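```bash
python3 - <<'E'
from h import *
from cell import env
s=np.load("s8.npy",allow_pickle=True).item();c=env.read_camera("wrist")
f=lambda x,y:(110+x/2.5-.3,0+y/2.5-.3)
P={}
for n,(x,y,z) in dict(a1=(330,281,48.5),a2=(558,277,48.5),aleftlow=(330,318,48.5),j1=(325,59,48.5),j2=(573,57,48.5),pl=(324,426,14),pr=(656,424,14),pl2=(313,10,14),bl=(350,399,14),br=(635,395,14)).items():
    P[n]=onz(c,*f(x,y),z,s);print(n,P[n].round(1))
def ang(a,b):
    d=P[b]-P[a];return np.arctan2(d[1],d[0]),np.linalg.norm(d)
for a,b in(('a1','a2'),('j1','j2'),('pl','pr'),('bl','br'),('pl','pl2')):print(a,b,ang(a,b))
# top cam with more points
ct=env.read_camera("top")
g=lambda x,y:(155+x/6-.4,160+y/6-.4)
for n in P: print(n,proj(ct,P[n]).round(1), end=' ')
E
```

```text
a1 [474.1  48.7  48.5]
a2 [551.5  68.7  48.5]
aleftlow [476.9  36.4  48.5]
j1 [457.  116.   48.5]
j2 [535.5 135.8  48.5]
pl [483.6  -8.1  14. ]
pr [617.7  24.5  14. ]
pl2 [446.4 138.7  14. ]
bl [491.5   5.3  14. ]
br [605.2  33.9  14. ]
a1 a2 (np.float64(0.2521726339408829), np.float64(79.9436053779837))
j1 j2 (np.float64(0.24618861735584857), np.float64(80.91173714080911))
pl pr (np.float64(0.23867541883921561), np.float64(137.96841259740924))
bl br (np.float64(0.24716775411389302), np.float64(117.23537668827781))
pl pl2 (np.float64(1.819144521816652), np.float64(151.5049807367047))
a1 [251.1 220.5] a2 [244.1 189.9] aleftlow [256.  219.5] j1 [224.4 226.5] j2 [217.8 195.5] pl [273.5 217.7] pr [262.3 166.6] pl2 [216.9 230.6] bl [268.4 214.6] br [258.6 171.2]
```

Request:
{"method": "arm_command", "body": {"deltas": [[[1,0.01,0.15,0,0.01],[1,0.03,0.25,0,0.005],[1,0.03,0.25,0,0],[1,0.02,0.2,0,0],[1,0,0.08,0,0],[1,0,0,0,0],[1,0,0,0,0]]]}}

```text
t: 9.62
eef_pos: [509.2, 65.8, 118.5]
tcp_rot: [3.128, 0.009, 1.808]
ft_force: [-0.7, -0.3, -1.7]
opening: 0.534
```

Request:
{"method": "arm_command", "body": {"deltas": [[[1,0,0.085,0,0.014],[1,0,0,-0.05,0],[1,0,0,-0.12,0],[1,0,0,-0.15,0],[1,0,0,-0.1,0],[1,0,0,-0.03,0],[1,0,0,0,0],[1,0,0,0,0]]]}}

```text
t: 10.28
eef_pos: [509.3, 69.6, 71.0]
tcp_rot: [3.128, 0.01, 1.816]
ft_force: [-0.1, 0.1, -2.4]
opening: 0.528
```

```bash
python3 - <<'E'
from h import *
from cell import env
s=env.state()
print(s["eef_pos"],s["tcp_rot"],s["ft_force"],s["opening"])
c=env.read_camera("wrist");cv2.imwrite("pics/w9.png",c["frame"][:,:,::-1])
np.save("s9.npy",s,allow_pickle=True)
c=env.read_camera("scene");im=c["frame"][:,:,::-1]
cv2.imwrite("pics/s9.png",cv2.resize(im[110:240,220:360],None,fx=4.5,fy=4.5,interpolation=cv2.INTER_CUBIC))
E
```

```text
[509.27073065  69.63080653  70.97398482] [3.12775052 0.01001335 1.81555205] [-0.14167823  0.14946025 -2.36143866] 0.527734939855939
```

View pics/w9.png

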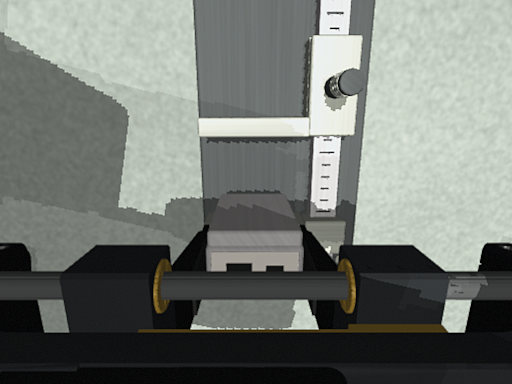

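View pics/s9.png

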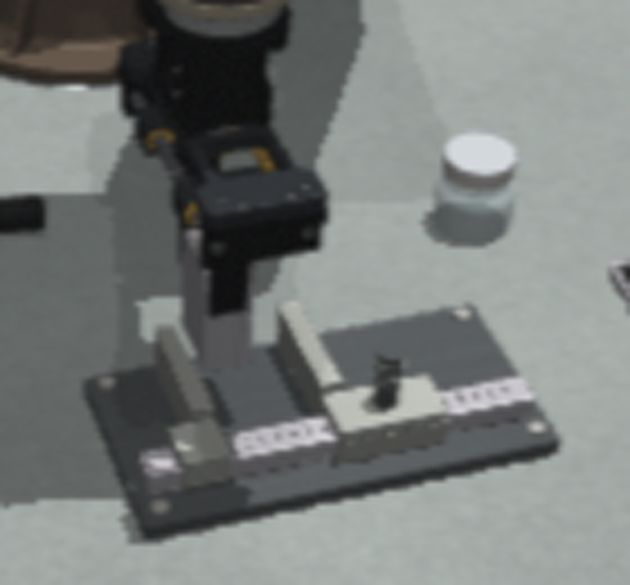

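Request:
{"method": "arm_command", "body": {"deltas": [[[1,0,0.06,0,0.004],[1,0,0,0,0],[1,0,0,-0.08,0],[1,0,0,-0.1,0],[1,0,0,-0.08,0],[1,0,0,-0.05,0],[1,0,0,-0.03,0],[1,0,0,0,0],[1,0,0,0,0]]]}}

```text
t: 11.13
eef_pos: [509.8, 76.6, 34.5]
tcp_rot: [3.125, 0.011, 1.82]
ft_force: [-0.3, 0.9, -1.6]
opening: 0.526
```

```bash
python3 - <<'E'
from h import *
from cell import env
s=env.state()
print(s["eef_pos"],s["tcp_rot"],s["ft_force"],s["moment"],s["opening"])
c=env.read_camera("scene");im=c["frame"][:,:,::-1]
cv2.imwrite("pics/s10.png",cv2.resize(im[130:240,230:350],None,fx=5.4,fy=5.4,interpolation=cv2.INTER_CUBIC))
E
```

```text
[509.79766571  76.61513937  34.48427586] [3.12537568 0.01052573 1.81960909] [-0.25402223  0.85222057 -1.57119932] [-0.01078775 -0.07213775 -0.05101575] 0.5257391055186637
```

View pics/s10.png

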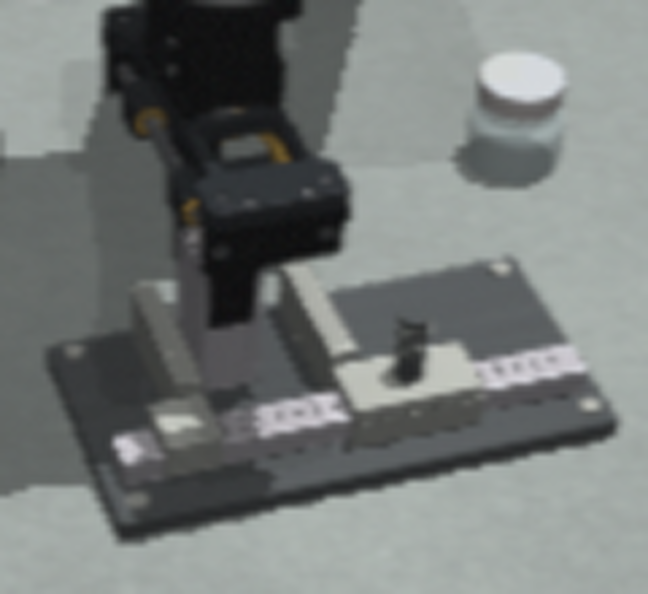

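Request:
{"method": "arm_command", "body": {"deltas": [[[1,0,-0.02,-0.04,0],[1,0,0,-0.02,0],[1,0,0,0,0],[1,0,0,0,0]]]}}

```text
t: 11.52
eef_pos: [510.3, 74.3, 28.6]
tcp_rot: [3.124, 0.011, 1.819]
ft_force: [0.0, -0.2, -1.2]
opening: 0.527
```

Request:
{"method": "arm_command", "body": {"deltas": [[[1,0,0,-0.02,0],[1,0,0,0,0],[1,0,0,0,0]]]}}

```text
t: 11.77
eef_pos: [510.5, 74.3, 26.7]
tcp_rot: [3.123, 0.011, 1.819]
ft_force: [0.2, -0.6, -2.0]
opening: 0.529
```

Request:
{"method": "arm_command", "body": {"deltas": [[[1,0,0,-0.01,0],[1,0,0,0,0],[1,0,0,0,0]]]}}

```text
t: 12.02
eef_pos: [510.6, 74.3, 25.7]
tcp_rot: [3.123, 0.011, 1.819]
ft_force: [-0.8, 0.5, -1.7]
opening: 0.529
```

Request:
{"method": "arm_command", "body": {"deltas": [[[1,0,0,-0.01,0],[1,0,0,0,0],[1,0,0,0,0]]]}}

```text
t: 12.27
eef_pos: [510.8, 74.3, 25.8]
tcp_rot: [3.122, 0.011, 1.82]
ft_force: [0.1, -0.4, -1.9]
opening: 0.526
```

Request:
{"method": "arm_command", "body": {"deltas": [[[1,0,0,-0.015,0],[1,0,0,0,0]]]}}

```text
t: 12.43
eef_pos: [511.1, 74.3, 25.7]
tcp_rot: [3.121, 0.012, 1.82]
ft_force: [0.9, -0.2, -1.3]
opening: 0.527
```

Request:
{"method": "arm_command", "body": {"deltas": [[[1,0,0,-0.015,0]]]}}

```text
t: 12.52
eef_pos: [511.5, 74.3, 25.3]
tcp_rot: [3.12, 0.012, 1.82]
ft_force: [-7.5, 0.0, 39.4]
opening: 0.528
```

Request:
{"method": "arm_command", "body": {"deltas": [[[1,0,0,0,0],[0.3,0,0,0,0],[0.3,0,0,0,0],[0.3,0,0,0,0],[0.3,0,0,0,0]]]}}

```text
t: 12.93
eef_pos: [511.8, 74.3, 25.4]
tcp_rot: [3.119, 0.012, 1.82]
ft_force: [0.7, 1.1, -0.5]
opening: 0.689
```

```bash
python3 - <<'E'
from h import *
from cell import env
s=env.state()
print(s["eef_pos"],s["tcp_rot"],s["ft_force"],s["opening"])
c=env.read_camera("wrist");cv2.imwrite("pics/w11.png",c["frame"][:,:,::-1])
E
```

```text
[511.83624881  74.27642197  25.36610121] [3.11865729 0.01245246 1.8197791 ] [ 0.68967232  1.09325014 -0.53565269] 0.6894615169365426
```

View pics/w11.png

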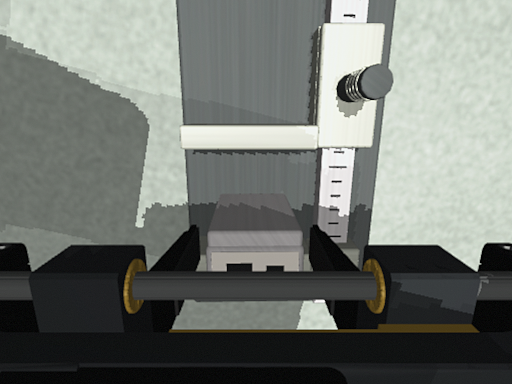

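Request:
{"method": "arm_command", "body": {"deltas": [[[0.3,0,0,0.08,0],[0.3,0,0,0.15,0],[0.3,0,0,0.25,0],[0.3,0,0,0.25,0],[0.3,0,0,0.2,0],[0.3,0,0,0.1,0],[0.3,0,-0.2,0,0],[0.3,0,-0.3,0,0],[0.3,0,-0.1,0,0],[0.3,0,0,0,0],[0.3,0,0,0,0]]]}}

```text
t: 13.9
eef_pos: [510.8, 13.1, 138.0]
tcp_rot: [3.118, 0.013, 1.821]
ft_force: [-0.4, 0.2, -0.9]
opening: 0.702
```

```bash
python3 - <<'E'
from h import *
from cell import env
s=env.state()
print(s["eef_pos"],s["tcp_rot"],s["ft_force"],s["opening"])
np.save("s12.npy",s,allow_pickle=True)
c=env.read_camera("wrist");im=c["frame"][:,:,::-1]
cv2.imwrite("pics/w12.png",cv2.resize(im[0:240,110:430],None,fx=2.5,fy=2.5,interpolation=cv2.INTER_CUBIC))
c=env.read_camera("scene");im=c["frame"][:,:,::-1]
cv2.imwrite("pics/s12.png",cv2.resize(im[130:240,230:350],None,fx=5.4,fy=5.4,interpolation=cv2.INTER_CUBIC))
E
```

```text
[510.75989938  13.0592302  138.0434725 ] [3.11773664 0.01278775 1.82062555] [-0.43771211  0.18274017 -0.85103142] 0.7022778809807443
```

View pics/w12.png

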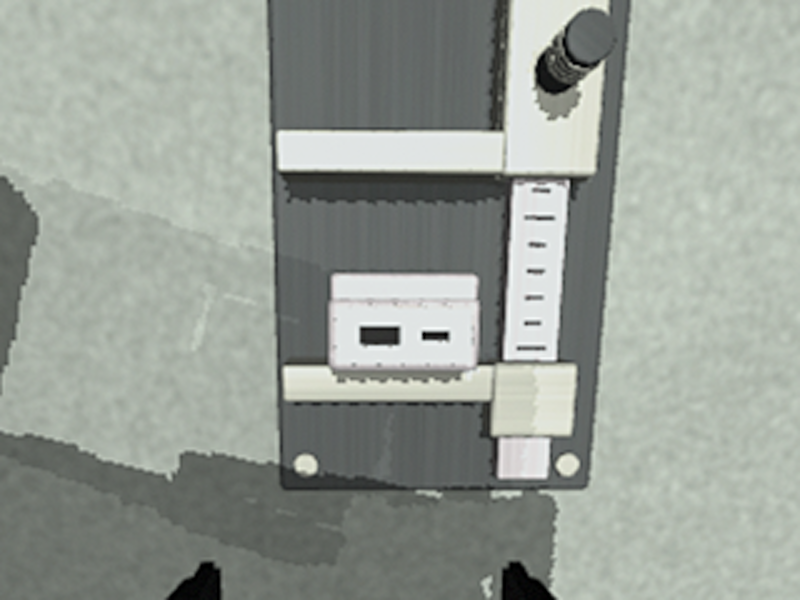

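View pics/s12.png

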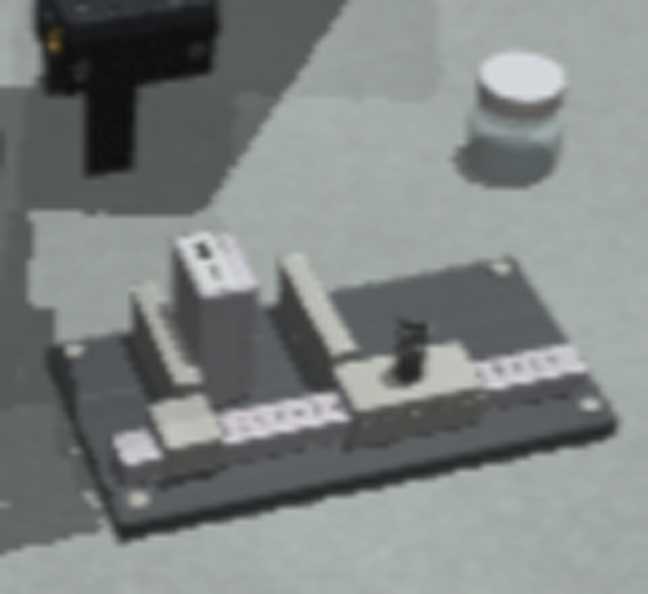

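```bash
python3 - <<'E'
from h import *
from cell import env
s=np.load("s12.npy",allow_pickle=True).item();c=env.read_camera("wrist")
f=lambda x,y:(110+x/2.5-.3,0+y/2.5-.3)
P={}
for n,(x,y,z) in dict(a1=(284,366,48.5),a2=(491,366,48.5),j1=(278,174,48.5),j2=(505,175,48.5),post=(590,35,82),postbase=(555,75,41.5),b1=(330,301,92),b2=(480,304,92),b3=(477,370,92),b4=(330,366,92),l1=(331,274,88),l2=(478,276,88)).items():
    P[n]=onz(c,*f(x,y),z,s);print(n,P[n].round(1))
t=0.248;ex=np.array([np.cos(t),np.sin(t),0]);ey=np.array([-np.sin(t),np.cos(t),0])
for n in P: d=P[n]-P['a1']; print(n,(d@ex-65).round(1),(d@ey).round(1))
E
```

```text
a1 [474.   49.2  48.5]
a2 [551.3  68.7  48.5]
j1 [456.9 115.4  48.5]
j2 [536.3 135.5  48.5]
post [544.3 174.5  82. ]
postbase [545.  173.1  41.5]
b1 [485.8  78.2  92. ]
b2 [532.8  89.2  92. ]
b3 [537.9  68.7  92. ]
b4 [490.7  58.2  92. ]
l1 [484.1  86.4  88. ]
l2 [530.3  97.6  88. ]
a1 -65.0 0.0
a2 14.8 -0.1
j1 -65.4 68.3
j2 16.5 68.4
post 33.9 104.2
postbase 34.2 102.6
b1 -46.5 25.2
b2 1.8 24.3
b3 1.8 3.2
b4 -46.7 4.6
l1 -46.1 33.5
l2 1.5 33.0
```

Request:
{"method": "arm_command", "body": {"deltas": [[[1,0.02,0.15,0,0],[1,0.03,0.25,0,0],[1,0.03,0.3,0,0],[1,0.03,0.3,0,0],[1,0.03,0.3,0,0],[1,0.03,0.3,0,0],[1,0.03,0.25,0,0],[1,0.02,0.1,0,0],[1,0,0,0,0],[1,0,0,0,0]]]}}

```text
t: 14.88
eef_pos: [529.5, 225.0, 135.3]
tcp_rot: [3.123, 0.012, 1.829]
ft_force: [0.8, -0.6, -0.0]
opening: 0.058
```

Request:
{"method": "arm_command", "body": {"deltas": [[[1,0.05,-0.1,-0.1,-0.01],[1,0,0,-0.2,0],[1,0,0,-0.25,0],[1,0,0,-0.25,0],[1,0,0,-0.2,0],[1,0,0,-0.1,0],[1,0,0,0,0],[1,0,0,0,0]]]}}

```text
t: 15.55
eef_pos: [535.1, 200.5, 17.9]
tcp_rot: [3.124, 0.013, 1.809]
ft_force: [0.1, -0.0, -0.4]
opening: 0.004
```

```bash
python3 - <<'E'
from h import *
from cell import env
s=env.state()
print(s["eef_pos"],s["tcp_rot"],s["ft_force"],s["opening"])
c=env.read_camera("scene");im=c["frame"][:,:,::-1]
cv2.imwrite("pics/s13.png",cv2.resize(im[110:240,230:370],None,fx=5,fy=4.5,interpolation=cv2.INTER_CUBIC))
c=env.read_camera("top");im=c["frame"][:,:,::-1]
cv2.imwrite("pics/t13.png",cv2.resize(im[150:260,140:290],None,fx=5,fy=5,interpolation=cv2.INTER_CUBIC))
E
```

```text
[535.14154451 200.47847431  17.86888068] [3.12409662 0.01316026 1.80923149] [ 0.12597627 -0.04620203 -0.35673375] 0.0036365244591035893
```

View pics/s13.png

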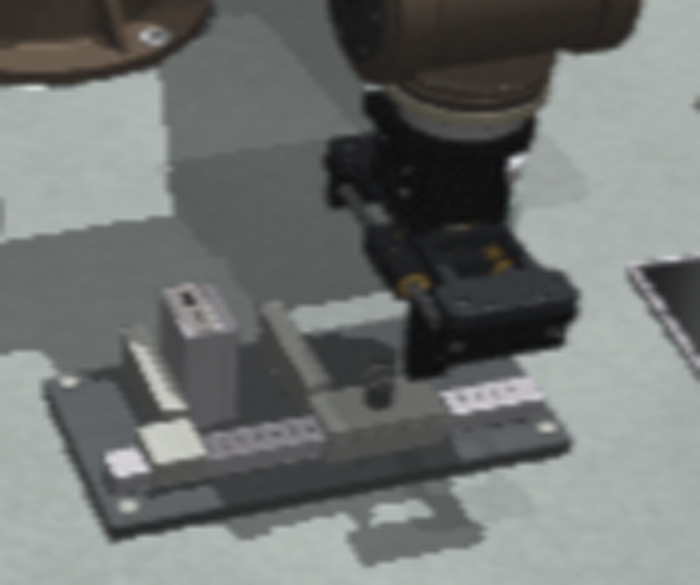

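View pics/t13.png

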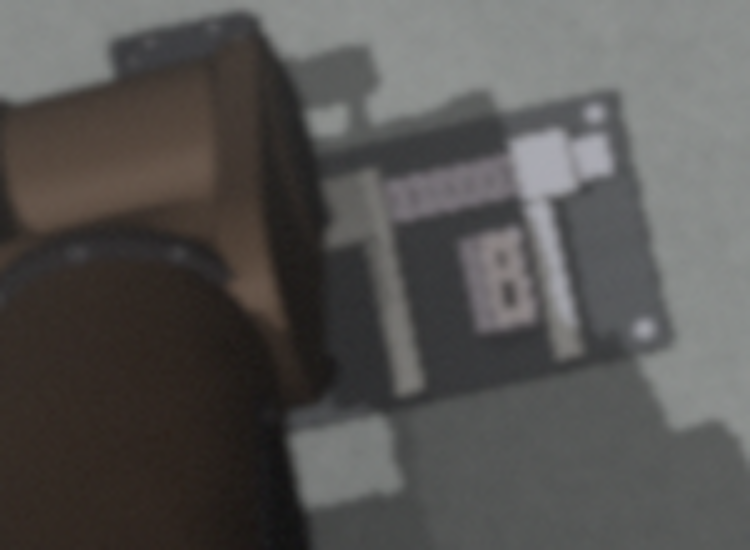

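Request:
{"method": "arm_command", "body": {"deltas": [[[1,0.03,-0.015,0.01,0.01],[1,0.007,-0.03,0,0],[1,0.008,-0.03,0,0],[1,0.005,-0.02,0,0],[1,0,0,0,0]]]}}

```text
t: 16.07
eef_pos: [542.3, 190.5, 22.9]
tcp_rot: [3.118, 0.013, 1.818]
ft_force: [-0.3, 2.8, -0.8]
opening: 0.004
```

Request:
{"method": "arm_command", "body": {"deltas": [[[1,0.005,-0.03,-0.005,0],[1,0.006,-0.03,-0.005,0],[1,0.006,-0.03,-0.005,0],[1,0.006,-0.03,0,0],[1,0.006,-0.03,0,0]]]}}

```text
t: 16.48
eef_pos: [546.1, 175.4, 22.4]
tcp_rot: [3.115, 0.012, 1.819]
ft_force: [0.2, 3.0, -0.4]
opening: 0.002
```

Request:
{"method": "arm_command", "body": {"deltas": [[[1,0.005,-0.025,0,0],[1,0.005,-0.025,0,0],[1,0.005,-0.02,0,0],[1,0.005,-0.02,0,0],[1,0.003,-0.015,0,0]]]}}

```text
t: 16.9
eef_pos: [549.1, 163.4, 22.3]
tcp_rot: [3.114, 0.012, 1.818]
ft_force: [-0.1, 2.3, 1.0]
opening: 0.006
```

```bash
python3 - <<'E'
from h import *
from cell import env
F=[]
for n in ["scene","wrist","scene","wrist"]:
    c=env.read_camera(n);F.append(env.state()["ft_force"]); 
    if n=="scene":im=c["frame"][:,:,::-1]
    else: iw=c["frame"][:,:,::-1]
print(np.array(F).round(1),env.state()["eef_pos"],env.state()["tcp_rot"])
cv2.imwrite("pics/s14.png",cv2.resize(im[130:240,230:370],None,fx=5.4,fy=5.4,interpolation=cv2.INTER_CUBIC))
E
```

```text
[[ 0.5  1.9 -0.3]
 [ 0.5  0.4 -0.5]
 [ 0.3 -0.3  0.4]
 [-0.3  0.  -0.4]] [548.93736133 163.42335843  22.26824164] [3.11481243 0.0123896  1.81832166]
```

View pics/s14.png

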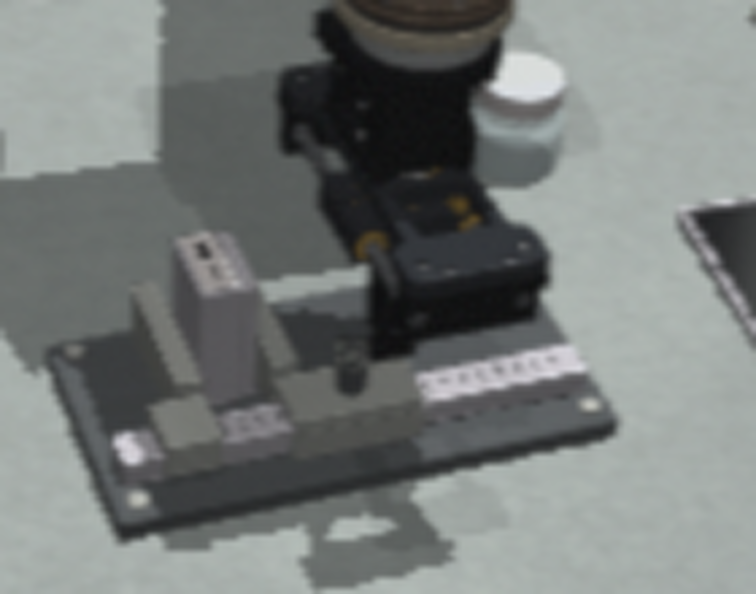

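Request:
{"method": "arm_command", "body": {"deltas": [[[1,0.0025,-0.01,0,0],[1,0.0025,-0.01,0,0],[1,0.0025,-0.01,0,0],[1,0.0025,-0.01,0,0]]]}}

```text
t: 17.43
eef_pos: [549.7, 159.7, 22.2]
tcp_rot: [3.115, 0.012, 1.819]
ft_force: [0.2, 3.0, 0.3]
opening: 0.005
```

Request:
{"method": "arm_command", "body": {"deltas": [[[1,0.0025,-0.01,0,0],[1,0.0025,-0.01,0,0],[1,0.0025,-0.01,0,0]]]}}

```text
t: 17.68
eef_pos: [550.6, 157.0, 22.3]
tcp_rot: [3.115, 0.011, 1.819]
ft_force: [-1.2, 7.3, 0.9]
opening: 0.004
```

```bash
cat > f.py <<'E'
from h import *
from cell import env
import sys
F=[]
for i in range(int(sys.argv[1])):
    env.read_camera("wrist"); s=env.state(); F.append(s["ft_force"])
F=np.array(F);n=np.array([-.2455,.9694,0])
print((F@n).round(1),"mean",(F@n).mean().round(2),F.mean(0).round(2),s["eef_pos"].round(2),s["t"])
E
python3 f.py 3
```

```text
[5.6 4.8 4.6] mean 4.99 [-0.71  4.97  0.62] [550.53 157.05  22.28] 17.8333
```

Request:
{"method": "arm_command", "body": {"deltas": [[[1,0.0015,-0.005,0,0]]]}}

```text
t: 17.92
eef_pos: [550.6, 156.9, 22.3]
tcp_rot: [3.115, 0.011, 1.819]
ft_force: [-1.2, 8.1, 1.2]
opening: 0.007
```

```bash
python3 f.py 3
```

```text
[7.3 7.2 6.9] mean 7.12 [-1.24  7.04  0.83] [550.56 156.93  22.29] 18.0667
```

```bash
python3 - <<'E'
from h import *
from cell import env
c=env.read_camera("top");im=c["frame"][:,:,::-1]
a=cv2.resize(im[165:245,210:280],None,fx=5.6,fy=7,interpolation=cv2.INTER_CUBIC)
c=env.read_camera("scene");im=c["frame"][:,:,::-1]
b=cv2.resize(im[160:230,235:305],(400,560),interpolation=cv2.INTER_CUBIC)
cv2.imwrite("pics/ts15.png",np.hstack([a,b]))
E
```

```text
(no output)
```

View pics/ts15.png

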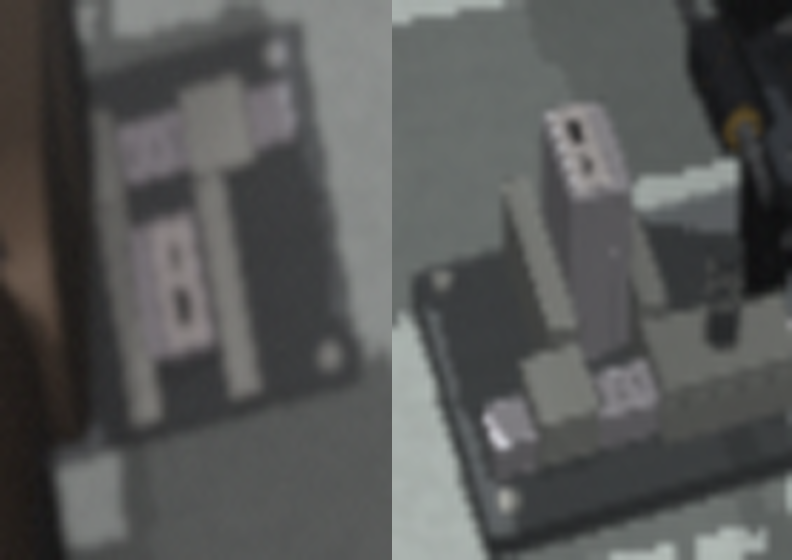

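Request:
{"method": "arm_command", "body": {"deltas": [[[1,0.0015,-0.006,0,0]]]}}

```text
t: 18.25
eef_pos: [550.7, 156.8, 22.3]
tcp_rot: [3.114, 0.01, 1.818]
ft_force: [-0.6, 8.1, 1.1]
opening: 0.005
```

```bash
python3 f.py 4
```

```text
[8.3 7.9 8.2 8.2] mean 8.17 [-1.21  8.12  0.67] [550.63 156.86  22.3 ] 18.45
```

Request:
{"method": "arm_command", "body": {"deltas": [[[1,0.0015,-0.006,0,0]]]}}

```text
t: 18.53
eef_pos: [550.7, 156.8, 22.3]
tcp_rot: [3.114, 0.01, 1.818]
ft_force: [-1.8, 8.5, 0.8]
opening: 0.009
```

```bash
python3 f.py 8
```

```text
[8.7 9.  9.1 9.4 7.2 9.  8.5 7.9] mean 8.6 [-1.12  8.59  0.29] [550.64 156.86  22.33] 18.9333
```

```bash
python3 f.py 22; python3 - <<'E'
from h import *
from cell import env
c=env.read_camera("top");cv2.imwrite("pics/t16.png",c["frame"][:,:,::-1])
c=env.read_camera("wrist");cv2.imwrite("pics/w16.png",c["frame"][:,:,::-1])
E
```

```text
[9.2 8.6 8.9 8.5 8.9 9.  9.  8.2 7.5 9.3 8.2 9.1 8.6 8.4 7.6 8.  7.8 9.1
 7.9 9.2 8.6 9.6] mean 8.6 [-1.14  8.58  0.76] [550.67 156.84  22.32] 20.0333
```

View pics/w16.png

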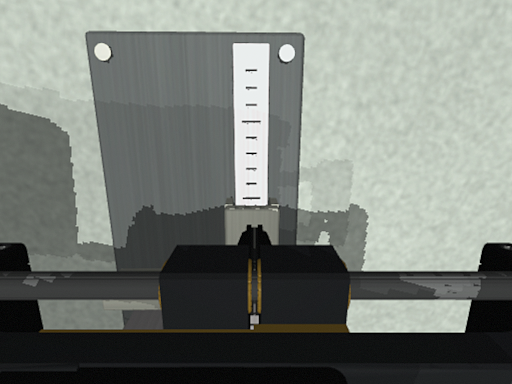

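Request:
{"method": "arm_command", "body": {"deltas": [[[1,-0.001,0.005,0,0],[1,-0.003,0.01,0,0],[1,-0.01,0.04,0,0],[1,-0.02,0.1,0,0],[1,-0.02,0.1,0,0],[1,0,0,0.15,0],[1,0,0,0.3,0],[1,0,0,0.3,0],[1,0,0,0.2,0],[1,0,0,0,0],[1,0,0,0,0]]]}}

```text
t: 21.05
eef_pos: [541.6, 187.8, 119.5]
tcp_rot: [3.12, 0.011, 1.821]
ft_force: [-0.0, -0.2, -0.7]
opening: 0.007
```

Request:
{"method": "arm_command", "body": {"deltas": [[[1,-0.02,-0.2,0.05,0],[1,-0.02,-0.3,0,0],[1,-0.02,-0.3,0,0],[1,0,-0.3,0,0],[1,0,-0.3,0,0],[1,0,-0.2,0,0],[1,0,-0.1,0,0],[1,0,0,0,0],[1,0,0,0,0]]]}}

```text
t: 21.8
eef_pos: [530.6, 15.9, 115.6]
tcp_rot: [3.13, 0.008, 1.826]
ft_force: [-0.3, 0.6, -0.0]
opening: 0.003
```

```bash
python3 - <<'E'
from h import *
from cell import env
s=env.state()
print(s["eef_pos"],s["tcp_rot"],s["ft_force"],s["opening"])
np.save("s17.npy",s,allow_pickle=True)
c=env.read_camera("wrist");im=c["frame"][:,:,::-1]
cv2.imwrite("pics/w17.png",cv2.resize(im[0:240,110:430],None,fx=2.5,fy=2.5,interpolation=cv2.INTER_CUBIC))
c=env.read_camera("scene");im=c["frame"][:,:,::-1];cv2.imwrite("pics/s17f.png",im)
cv2.imwrite("pics/s17.png",cv2.resize(im[140:240,230:350],None,fx=6,fy=6,interpolation=cv2.INTER_CUBIC))
E
```

```text
[530.56812241  15.93604898 115.59021545] [3.13002633 0.00817942 1.82551653] [-0.2551909   0.61919326 -0.04004388] 0.0029270592984601803
```

View pics/w17.png

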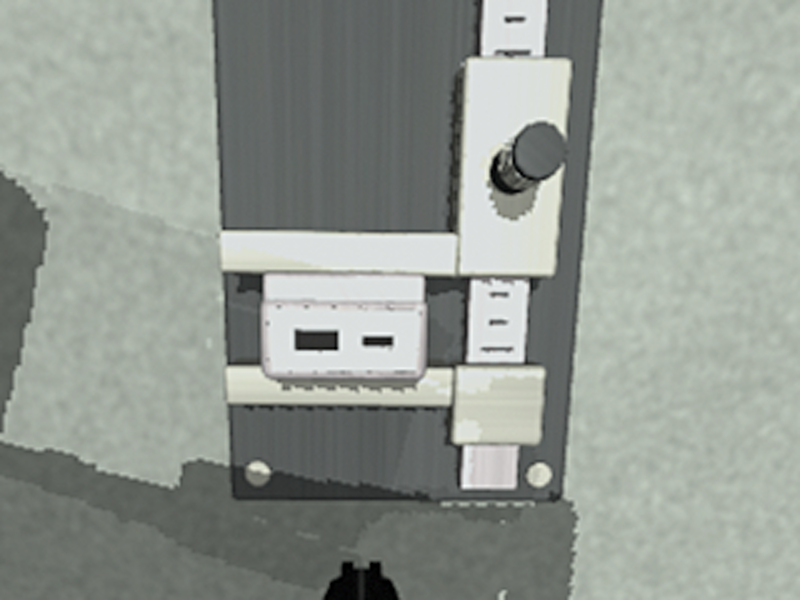

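View pics/s17.png

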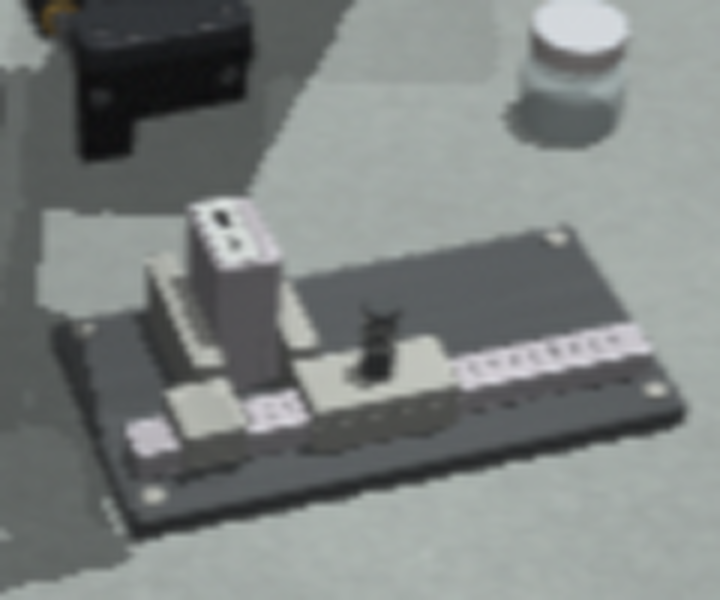

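```bash
python3 - <<'E'
from h import *
from cell import env
s=np.load("s17.npy",allow_pickle=True).item();c=env.read_camera("wrist")
f=lambda x,y:(110+x/2.5-.3,0+y/2.5-.3)
P={}
for n,(x,y,z) in dict(a1=(227,367,48.5),a2=(450,368,48.5),j1=(221,272,48.5),j2=(457,274,48.5),post=(541,150,82),b3=(424,378,92),b4=(264,374,92),b1=(264,303,92),b2=(426,304,92),l1=(264,275,88),l2=(424,276,88)).items():
    P[n]=onz(c,*f(x,y),z,s)
t=0.248;ex=np.array([np.cos(t),np.sin(t),0]);ey=np.array([-np.sin(t),np.cos(t),0])
for n in P: d=P[n]-P['a1']; print(n,(d@ex-65).round(1),(d@ey).round(1))
a=cv2.imread("pics/scene0.png");b=cv2.imread("pics/s17f.png")
d=cv2.absdiff(a,b).max(2)
for n,(x0,y0,x1,y1) in dict(round=(105,165,128,198),charger=(122,205,150,236),phone1=(162,222,190,252),phone2=(354,164,396,198)).items(): print(n,d[y0:y1,x0:x1].mean(),(d[y0:y1,x0:x1]>40).sum())
E
```

```text
a1 -65.0 0.0
a2 14.3 0.0
j1 -65.7 32.3
j2 15.5 32.2
post 34.2 66.5
b3 1.0 1.5
b4 -47.0 2.5
b1 -46.4 23.1
b2 1.0 23.1
l1 -46.7 31.0
l2 0.5 31.0
round 17.748353096179184 159
charger 4.502304147465438 0
phone1 2.5952380952380953 0
phone2 3.738795518207283 0
```

```bash
python3 - <<'E'
import cv2,numpy as np
a=cv2.imread("pics/scene0.png");b=cv2.imread("pics/s17f.png")
cv2.imwrite("pics/cmp.png",np.hstack([cv2.resize(i[150:250,90:200],(385,350)) for i in(a,b)]))
E
```

```text
(no output)
```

View pics/cmp.png

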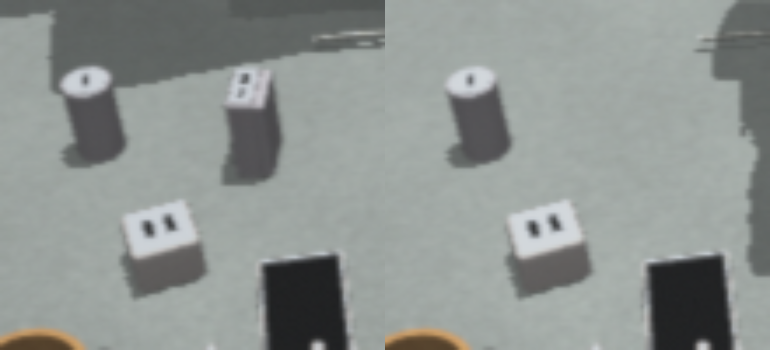

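The left and right crops show the round bank, charger and phone in the same places. Only the arm's shadow differs. The robot is clear of everything, so I am handing in.

```bash
python3 -c "
from cell import env
print(env.state()['t']); print(env.job_done())"
```

```text
21.95
the job is handed in; nothing more can be done
None
```

The power bank is standing upright on the caliper bed between the two jaws, flat face to the anvil and swollen face to the moving jaw. I handed the job in at 21.95 s with the arm clear of everything; no verdict was reported.

**What I did:** I gripped the bank by its narrow sides, stood it on the bed about 4 mm off the anvil and let go. I then pushed the thumb post with shut fingers, slowly at the end. The push held at a mean of 8.6 N for about 1.5 s. Taking off about 2.5 N for slide friction, that is about 6 N on the bank. The fingers then backed off the post.

**Last checks:**
- **Jaws:** the wrist view gave the same opening at both ends of the blade, about 32.3 mm, so no cocking was visible after release. That makes the bank swollen by about 4 mm.
- **Other devices:** the round bank, charger and phones look unmoved in before and after pictures. Only the arm's shadow changed near the round bank.

**What did not agree or went wrong:**
- **First grasp missed:** the fingertips actually end about 38 mm above the reported TCP, so the fingers closed above the bank without touching it. I went lower by that amount and the second grasp held.
- **Hard set-down:** one step while lowering the bank onto the bed peaked at about 39 N on the wrist. It eased with the next step.
- **Flat-face contact:** in the last view the bank's top edges read 1.5 to 2.5 mm off the anvil and about 1.3 mm off the moving jaw. I put this down to the rounded edges and calibration. The evidence for contact on both sides is the steady push with under 0.1 mm of movement.

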